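Unscrew the pot, load the lime halves, slide it onto the hob

ROBOT

A 6-joint arm with a two-finger parallel gripper is mounted at the origin on the work surface. World frame = base frame: x ahead of the robot, y to its left, z up, the work surface at z = 0. Lengths are in m, angles in degrees, forces in N, time in s.
With the tool pointing down it reaches from about 0.25 to 0.725 m from the base axis. Payload 9.7 kg.
Tool frame: the origin (TCP) lies midway between the tips of the shut fingers; the grasp point (between the pads) lies 19 mm behind it; z points along the fingers, y is the line along which they close (so a half turn about z gives the same grasp; the last joint's range is limited). The gripper opens to 85 mm and grips with 20 to 120 N. Pads are 22 mm wide; open, the fingers measure 114 mm over their backs; the gripper's body (76 mm by 85 mm) begins 54 mm behind the grasp point. The pads swing forward as they close: fully open they stand 13 mm farther back than shut.
Start: joints at [-67.953, 4.979, 10.078, 95.1, 0, 90], TCP at [0.206, -0.51, 0.231] pointing down, gripper open.
Joint ranges: [-179.16, 179.16], [-48.56, 103.87], [-65.8, 70.77], [-126.05, 130.52], [-82.76, 87.17], [-180, 180]. Speed limits (degrees/s): [127.2, 127.2, 147.25, 180, 180, 180].

INTERFACE

Orientations are given as [roll, pitch, yaw] about the fixed x, y, z axes, in that order (R = Rz(yaw) Ry(pitch) Rx(roll)).
In Python, from workcell import bot gives the robot as it stands. The module is installed in compiled form; this text tells all that it offers.
- The arm moves only by the tool send_rows, never from a script. Its argument "moves" is one flat list of numbers, 7 for each row, row after row: the shift along the world's x, y, z normalised to -1 to 1, where 1 is 0.025 m, then the turn, a rotation vector about the world's x, y, z normalised to -1 to 1, where 1 is 0.15 rad, then the closure, from -1 (fully open) to 1 (shut), so that 0 is half open. A call has 1 to 8 rows; each row shifts and turns the commanded pose from where the row before left it; what a row does not reach is not made up. A row lasts 1/8 s, in which the tool goes at most 62.5 mm and 10.7 degrees, less where a joint would pass 70% of its speed; a pose out of reach is approached as far as the arm can. A call with a number of a shift or a turn outside -1 to 1 is refused whole. A call with a gripper value outside its range is refused whole. The fingers move at their own pace and stop on an object; "squeeze" is the grip in N (left out, the last holds). Time passes only in rows, so rows that do not move let the fingers close. It gives the time, the measured TCP pose, the force, the opening and the grip force at its end, in the units of the state.
- bot.get_obs(): the state, without advancing time (a new reading comes with each control period).
- bot.camera(name): name is "scene" or "top" or "wrist"; returns a dict with "color" (420x560x3 uint8, red, green, blue), "camera_matrix" (3x3 intrinsics, pixels), "R" (3x3) and "t" (3): a world point X has camera coordinates R X + t. Camera axes: x right, y down, z forward; pixel columns grow to the right and rows downward; lengths in m; the calibration is good to about 2 mm. The wrist camera is an equidistant fisheye: a pixel r from the principal point sees the ray r / f radians off the axis. A picture is of the moment at which its call begins. There is no depth.
- bot.job_done(): hands the job in; it is judged then, once.
Trained networks look in the newest picture that a camera, given by its name, has taken for a name from the list of things; names that differ only in an ending like _2 or _b are one class to them, and where a whole thing is asked for, a point or a joint stands for the part that bears it (a point fixed in the world has none). Each returns a list of dicts, best first, with "p" (0 to 1); they miss things now and then, are a little off and sometimes report something else, mostly with a low value. They report only what shows in the picture. A call takes as long as a camera call. They do not tell look-alikes from the thing itself.
- bot.boxes_of(camera, query): "extent" ([left, top, right, bottom] in pixels, round what is visible of it).
- bot.trace(camera, query): "region" (420x560 bool, what is visible of it) and "extent" ([left, top, right, bottom] in pixels, round what is visible of it).
- bot.landmark_of(camera, query): "pixel" ([column, row] in pixels: a listed point, or the origin of a listed thing).
The state is a dict: "time": time; "q": joint angles; "qd": joint speeds; "joint_efforts": joint torques, N m; "ee_pos": TCP position; "tcp_rot": TCP orientation; "wrist_force": force on the tool from outside, world axes, zero at the start; "torque": the same for the moment, N m; "opening": finger opening in m; "grasp_force": force on a finger pad.
Only numpy, scipy, OpenCV 4.12 (cv2) and the standard library are available. Lean on these libraries where they do the work, as an engineer would, in place of code of your own. Each camera call takes 0.05 s, during which the arm holds its last target. There are 200 camera calls.

TASK

Unscrew the lid of the square steel pot in its wooden cradle (counter-clockwise, regripping the knob), lift it off and lay it flat, knob up, on the bamboo board. Put every lime half into the pot while it still stands in the cradle; then slide the pot along the granite, without lifting or tipping it, out of the cradle's open side and centre it on the larger of the two hob rings. Leave the soy dish, spoon and tiffin carrier where they are.

Things in the scene. Friction and masses are not known exactly. Their poses are not given: they have to be found in the camera images.
- pot: Open square steel pot, 144 x 144 mm, 0.85 kg, 72 mm high to its flat shoulder; above it a round threaded neck, 104 mm inside, 124 mm over the thread, rim at 107 mm. Floor 4 mm thick. Origin: centre of its underside, z up; handle on its -y side. It stands loose on the granite in the cradle.
- pot_handle (a point): Grip point on the pot's black bar handle, at (0, -120, 75) mm in the pot's frame, same axes. The bar runs along y from -70 to -152 mm, is 22 mm wide in x and 14 mm thick (z 68 to 82 mm). Pinch it from above across x; pushing along its length slides the pot straight out of the cradle.
- pot_rim (a point): Centre of the pot's mouth, at rim height (107 mm above the pot's underside).
- lid: Round steel screw lid, 138 mm across: 4 mm plate, 28 mm skirt below, knob on top, 0.18 kg. Origin: on its axis at the plate's underside (107 mm above the pot's underside when closed, 28 mm above what the skirt stands on). Unscrews counter-clockwise seen from above, rising 24 mm a turn, 2 mm play; free after 210 to 232 degrees. It stays where it is left on the thread.
- lid_knob (a point): Middle of the lid's black hexagonal knob, 27 mm above the lid's origin, same axes. Knob: 44 mm across flats, 30 mm high (12 to 42 mm above the lid's origin); two flats face the lid's +x and -x, the others every 60 degrees. Pulling up before the thread is free only drags the pot up (pot and lid weigh about 10 N).
- board: Fixed bamboo board, 280 mm (x) by 300 mm (y), 18 mm thick, lying on the granite. Origin: centre of its underside. The lime halves begin on its near (-x) half; its far half is free for the lid.
- cradle: Fixed wooden cradle open on its +y side: two rails along y (inner faces x = +-75.5 mm, 160 mm long) and an end wall (inner face y = -74.5 mm), 14 mm thick, 34 mm high. Origin: its centre, on the granite; the pot's origin and axes coincide with it at the start. It keeps the pot from turning; the pot leaves only along +y and is clear after 155 mm.
- ring_large: Larger ring mark, 180 mm across, white line with a small cross at the centre, on the flush black glass hob (flat on the granite, no step). Origin: its centre. The pot's goal.
- ring_small: Smaller ring mark, 104 mm across, on the same hob. Origin: its centre. Not the goal.
- lime1: Lime half (one of 2 to 4; None if absent): 54 mm across, 31 mm high, flat cut face down, straight sides up to 13 mm then domed; 50 g. Origin: centre of the cut face, z towards the dome.
- lime2: Lime half (one of 2 to 4; None if absent): 54 mm across, 31 mm high, flat cut face down, straight sides up to 13 mm then domed; 50 g. Origin: centre of the cut face, z towards the dome.
- lime3: Lime half (one of 2 to 4; None if absent): 54 mm across, 31 mm high, flat cut face down, straight sides up to 13 mm then domed; 50 g. Origin: centre of the cut face, z towards the dome.
- lime4: Lime half (one of 2 to 4; None if absent): 54 mm across, 31 mm high, flat cut face down, straight sides up to 13 mm then domed; 50 g. Origin: centre of the cut face, z towards the dome.
- soy_dish: Bystander: small white ceramic dish, 84 mm across, 26 mm high. Origin: centre of its underside.
- spoon: Bystander: small wooden spoon, 170 mm long, lying along its x axis. Origin: under its middle.
- tiffin: Bystander: three-tier steel tiffin carrier, 120 mm across, 190 mm high with its handle. Origin: centre of its underside.
Mind the look-alikes: they are no part of the job. What is shaped like the lime1 but pink or turquoise is not meant. What is shaped like the lime2 but turquoise is not meant.

How it is judged (in metres and radians):
On the way, in this order (a step that is already met when the one before it is completed fails the run):
1. the lid is unscrewed and lifted clear of the pot's neck (z of lid in the frame of pot above 0.135 m), for 0.1 s.
2. the lid lies flat, knob up, on the board and every lime half is in the pot, which still stands in the cradle (x of lid in the frame of board between -0.13 and 0.13 m and y of lid in the frame of board between -0.14 and 0.14 m and z of lid in the frame of board between 0.036 and 0.056 m and angle between lid's own z axis and vertical below 0.15 rad and horizontal distance between each of lime1, lime2, lime3, lime4 and pot below 0.07 m and z of lime1 in the frame of pot between -0.005 and 0.09 m and z of lime2 in the frame of pot between -0.005 and 0.09 m and z of lime3 in the frame of pot between -0.005 and 0.09 m and z of lime4 in the frame of pot between -0.005 and 0.09 m and horizontal distance between pot and cradle below 0.025 m), for 0.2 s.
3. the pot stands centred on the larger ring (horizontal distance between pot and ring_large below 0.025 m and height (world z) of pot below 0.005 m), for 0.2 s.
At the end, for the whole second after the job is handed in: The lid lies flat (within 9 degrees), knob up, with its centre on the bamboo board; every lime half is inside the pot; the pot stands upright on the granite with its centre within 25 mm of the larger ring's centre; everything is at rest and released (all of step 3 and x of lid in the frame of board between -0.13 and 0.13 m and y of lid in the frame of board between -0.14 and 0.14 m and z of lid in the frame of board between 0.036 and 0.056 m and angle between lid's own z axis and vertical below 0.15 rad and horizontal distance between each of lime1, lime2, lime3, lime4 and pot below 0.07 m and z of lime1 in the frame of pot between -0.005 and 0.09 m and z of lime2 in the frame of pot between -0.005 and 0.09 m and z of lime3 in the frame of pot between -0.005 and 0.09 m and z of lime4 in the frame of pot between -0.005 and 0.09 m and angle between pot's own z axis and vertical below 0.06 rad and linear speed of each of pot, lid below 0.02 m/s); the robot touches nothing.
It fails at once if the pot is lifted more than 25 mm off the granite (height (world z) of pot above 0.025 m).
It fails at once if the pot is tipped more than 15 degrees (angle between pot's own z axis and vertical above 0.26 rad).
It fails at once if the soy dish, spoon or tiffin carrier is moved more than 30 mm (distance of any of soy_dish, spoon, tiffin from where it was at the start of the episode above 0.03 m).
Of lime1, lime2, lime3, lime4 only 2 to 4 are there at a start; the rules pass over those that are not, and their reading is None.
At some moment in a run one of lime1, lime2, lime3, lime4 may be knocked a few centimetres aside while the robot is not near it.
Once in a run the grip may slacken for a moment while it holds something.
It also fails if it takes over 208 s, if anything falls off the work surface, if the arm or the gripper's body presses on something with over 40 N, if the wrist force passes 120 N, or if a joint passes its speed limit or range.

## Working session

There is one attempt and no reset: what is moved stays moved. The work goes in short steps, Python scripts to look and compute and a tool call to move; the robot and the scene stay as the last step left them, time stands still between calls to the robot, and variables do not carry over. Pictures are saved under pics/ and viewed, at most 14 in all, crops included, and the job is handed in when it is done.

Besides the shell and the picture viewer there is one more tool, called after ">>>" in YAML: its name, and indented under it one key for each argument. send_rows: Moves the arm, as the interface text tells. Its arguments: {"type":"object","properties":{"moves":{"type":"array"},"squeeze":{"type":"number"}},"required":["moves"]}

```bash
mkdir -p pics; cat > h.py <<'E'
import numpy as np, cv2
from workcell import bot
def cam(n,save=None):
    c=bot.camera(n)
    if save: cv2.imwrite('pics/'+save,c['color'][:,:,::-1])
    return c
def ray(c,px,fish=False):
    K=c['camera_matrix'];x=(px[0]-K[0,2])/K[0,0];y=(px[1]-K[1,2])/K[1,1]
    if fish:
        r=np.hypot(x,y);s=np.sin(r)/r if r>1e-9 else 1;d=np.array([x*s,y*s,np.cos(r)])
    else: d=np.array([x,y,1.])
    R=np.array(c['R']);return -R.T@np.array(c['t']),R.T@d
def onz(c,px,z,fish=False):
    o,d=ray(c,px,fish);return (o+d*(z-o[2])/d[2]).round(4)
E
python3 - <<'E'
from h import *
c=cam('top','top0.png');s=cam('scene','scene0.png')
print(bot.get_obs())
Z=dict(pot=0,lid=.107,lid_knob=.134,pot_handle=.075,board=0,cradle=0,ring_large=0,ring_small=0,lime1=.018,soy_dish=0,spoon=0,tiffin=0,pot_rim=.107)
for n,z in Z.items():
    for r in bot.landmark_of('top',n)[:6]: print(n,np.round(r['pixel'],1),round(r['p'],2),onz(c,r['pixel'],z))
E
```

```text
{'time': 0.1, 'q': array([-6.79544687e+01,  5.00946432e+00,  1.00391337e+01,  9.50982264e+01,
        9.51314343e-04,  8.99992212e+01]), 'qd': array([ 0.0622177 , -0.09638028,  0.10900626,  0.00518887,  0.01486832,
        0.06302145]), 'joint_efforts': array([ 1.07473046e-03, -5.21563947e+01,  4.65652442e+01,  1.59660203e-02,
       -2.79017726e-06,  2.97818576e-05]), 'ee_pos': array([ 0.20637073, -0.50960653,  0.23064066]), 'tcp_rot': array([-1.79931443e+02, -9.52245522e-04,  2.20463089e+01]), 'wrist_force': array([-0.06581531, -0.06721508, -0.42424207]), 'torque': array([ 0.0238303 , -0.02935829, -0.0490916 ]), 'grasp_force': 0.0, 'opening': 0.08542246378604462}
pot [383.8 274.3] 0.72 [ 0.4151 -0.3732  0.    ]
lid [236.2 204.1] 0.85 [0.5469 0.0184 0.107 ]
lid [141.9 180.9] 0.71 [0.5863 0.2592 0.107 ]
lid_knob [236.7 199. ] 0.61 [0.5537 0.0153 0.134 ]
lid_knob [330.5 272.5] 0.31 [ 0.3965 -0.2214  0.134 ]
pot_handle [284.2 204.2] 0.6 [ 0.5638 -0.0991  0.075 ]
board [360.3 240.5] 0.77 [ 0.4991 -0.3075  0.    ]
ring_small [234.5 199.8] 0.62 [0.5816 0.0371 0.    ]
ring_small [141.2 181.1] 0.49 [0.6125 0.2967 0.    ]
lime1 [409.2 283. ] 0.8 [ 0.3967 -0.4353  0.018 ]
lime1 [359.3 278.2] 0.8 [ 0.3982 -0.3071  0.018 ]
lime1 [328.8 272.9] 0.75 [ 0.4051 -0.228   0.018 ]
lime1 [383.9 274.3] 0.63 [ 0.4135 -0.3697  0.018 ]
lime1 [387.9 327. ] 0.63 [ 0.2823 -0.385   0.018 ]
lime1 [434.8 336.4] 0.63 [ 0.2693 -0.503   0.018 ]
soy_dish [258.2 138.2] 0.74 [ 0.7623 -0.0102  0.    ]
spoon [333.  145.9] 0.74 [ 0.757 -0.219  0.   ]
spoon [410.2 285.3] 0.68 [ 0.3924 -0.4427  0.    ]
tiffin [384.3 277.5] 0.75 [ 0.4069 -0.3748  0.    ]
tiffin [206.6 122.5] 0.56 [0.7966 0.1384 0.    ]
```

```bash
python3 -c "
import cv2
a=cv2.imread('pics/top0.png')[90:370,90:470];cv2.imwrite('pics/top0c.png',cv2.resize(a,None,fx=2.1,fy=2.1,interpolation=2))"
```

```text
(no output)
```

View pics/top0c.png

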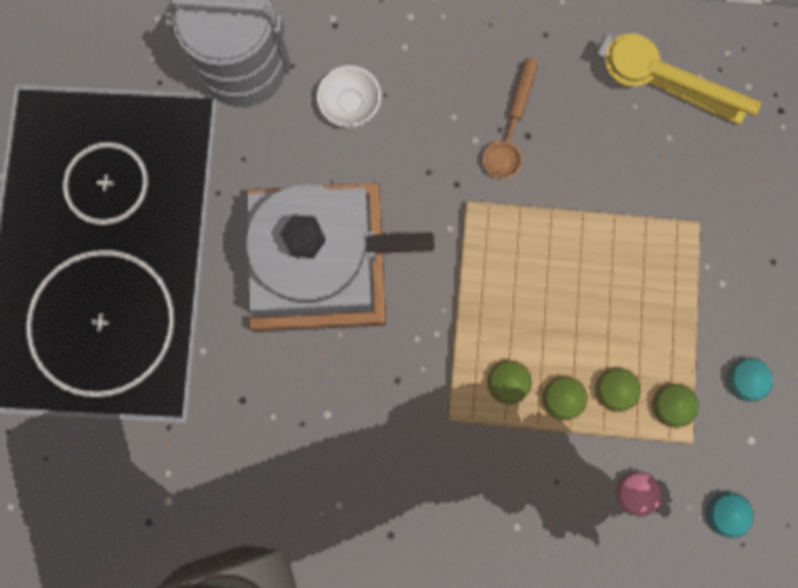

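View pics/scene0.png

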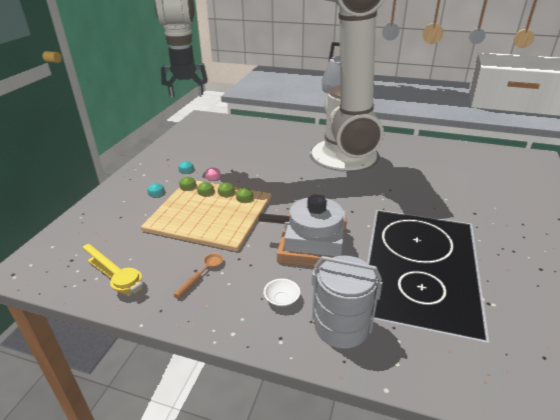

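The top view (2.1x crop from (90,90)) shows four green limes on the board's near edge, at crop (510,381), (566,398), (618,389) and (676,405). The pot with its lid is at (306,242), its handle points right (world -y), and the large ring's cross is at (100,322). The pink and turquoise pieces are off the board.

```bash
cat >> h.py <<'E'
def crop(px): return (px[0]/2.1+90,px[1]/2.1+90)
E
python3 - <<'E'
from h import *
c=cam('top')
for n,p,z in [('ringL',(100,322),0),('ringS',(105,183),0),('lid',(306,242),.111),('knobtop',(302,236),.149),('handletip',(433,242),.082),('handleroot',(366,243),.082),
 ('crUR',(379,184),.034),('crLR',(384,323),.034),('crLL',(250,329),.034),('bUL',(466,202),.018),('bUR',(700,222),.018),('bLL',(450,420),.018),('bLR',(693,442),.018),
 ('l1',(510,381),.035),('l2',(566,398),.035),('l3',(618,389),.035),('l4',(676,405),.035),('potLL',(250,310),.072),('potLR',(371,304),.072),('dish',(349,97),.02),('tiff',(222,20),.16)]:
    print(n,onz(c,crop(p),z))
E
```

```text
ringL [0.4419 0.2813 0.    ]
ringS [0.6234 0.3016 0.    ]
lid [0.5431 0.0189 0.111 ]
knobtop [0.5415 0.0195 0.149 ]
handletip [ 0.562  -0.1296  0.082 ]
handleroot [ 0.5541 -0.0496  0.082 ]
crUR [ 0.6421 -0.0561  0.034 ]
crLR [ 0.4661 -0.078   0.034 ]
crLL [0.4449 0.0853 0.034 ]
bUL [ 0.6322 -0.1682  0.018 ]
bUR [ 0.6308 -0.4661  0.018 ]
bLL [ 0.3563 -0.1682  0.018 ]
bLR [ 0.3549 -0.4639  0.018 ]
l1 [ 0.4083 -0.2365  0.035 ]
l2 [ 0.3935 -0.3052  0.035 ]
l3 [ 0.4096 -0.3673  0.035 ]
l4 [ 0.3963 -0.4376  0.035 ]
potLL [0.4631 0.0816 0.072 ]
potLR [ 0.4824 -0.0618  0.072 ]
dish [ 0.7601 -0.0059  0.02  ]
tiff [0.7903 0.1392 0.16  ]
```

>>> send_rows:
  moves: [0.56,0.88,0.1,0,0,0,-1,0.56,0.88,0.1,0,0,0,-1,0.56,0.88,0.1,0,0,0,-1,0.56,0.88,0.1,0,0,0,-1,0.56,0.88,0.1,0,0,0,-1,0.56,0.88,0.1,0,0,0,-1,0.56,0.88,0.1,0,0,0,-1,0.56,0.88,0.1,0,0,0,-1]

```text
time: 1.8
ee_pos: [0.3188, -0.333, 0.2515]
tcp_rot: [180.0, -0.0, 22.0]
wrist_force: [0.1, 0.5, 0.6]
opening: 0.0853
grasp_force: 0.0
```

>>> send_rows:
  moves: [0.56,0.88,0.1,0,0,0,-1,0.56,0.88,0.1,0,0,0,-1,0.56,0.88,0.1,0,0,0,-1,0.56,0.88,0.1,0,0,0,-1,0.56,0.88,0.1,0,0,0,-1,0.56,0.88,0.1,0,0,0,-1,0.56,0.88,0.1,0,0,0,-1,0.56,0.88,0.1,0,0,0,-1]

```text
time: 2.8
ee_pos: [0.4308, -0.157, 0.2715]
tcp_rot: [180.0, -0.0, 22.0]
wrist_force: [0.6, -0.5, -0.4]
opening: 0.0857
grasp_force: 0.0
```

>>> send_rows:
  moves: [0.56,0.88,0,0,0,0,-1,0.56,0.88,0,0,0,0,-1,0.56,0.88,0,0,0,0,-1,0.56,0.88,0,0,0,0,-1,0.56,0.88,0,0,0,0,-1,0.56,0.88,0,0,0,0,-1,0.56,0.88,0,0,0,0,-1,0.56,0.88,0,0,0,0,-1]

```text
time: 3.8
ee_pos: [0.5429, 0.019, 0.2713]
tcp_rot: [180.0, -0.0, 22.0]
wrist_force: [-0.7, -0.6, 0.3]
opening: 0.0858
grasp_force: 0.0
```

>>> send_rows:
  moves: [0,0,0,0,0,0,-1,0,0,0,0,0,0,-1]

```text
time: 4.05
ee_pos: [0.5422, 0.0179, 0.2713]
tcp_rot: [180.0, 0.0, 22.1]
wrist_force: [-0.1, 0.7, 0.4]
opening: 0.0855
grasp_force: 0.0
```

```bash
python3 - <<'E'
from h import *
c=cam('wrist','w1.png');o=bot.get_obs();print(o['ee_pos'],o['tcp_rot'],o['q'],c['camera_matrix'],c['R'],c['t'])
for n,z in dict(lid=.107,lid_knob=.134,pot_handle=.075).items():
    for r in bot.landmark_of('wrist',n)[:3]: print(n,np.round(r['pixel'],1),round(r['p'],2),onz(c,r['pixel'],z,True))
E
```

```text
[0.54211979 0.01769306 0.27142478] [1.79991410e+02 4.99883679e-03 2.20291125e+01] [ 1.87442960e+00  5.04466761e+00  1.46603061e+01  9.96173714e+01
 -9.78663609e-03  1.59845317e+02] [[325.1922621    0.         280.316075  ]
 [  0.         325.1922621  213.37415658]
 [  0.           0.           1.        ]] [[ 3.75199485e-01 -9.26944005e-01 -3.96600286e-04]
 [-8.92960043e-01 -3.61558508e-01  2.68137665e-01]
 [-2.48691995e-01 -1.00250966e-01 -9.63380525e-01]] [-0.18717666  0.44447593  0.55317689]
lid [279.3 190.1] 0.6 [0.5467 0.0204 0.107 ]
lid_knob [488.5 113.2] 0.25 [ 0.7034 -0.1372  0.134 ]
pot_handle [383.  212.6] 0.61 [ 0.5612 -0.0986  0.075 ]
```

View pics/w1.png

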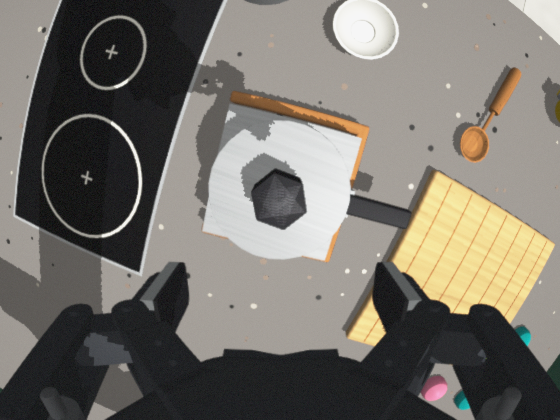

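The wrist view shows the hex knob at about (279,199), with vertices at top and bottom. The large ring's cross is at (87,177).

```bash
python3 - <<'E'
from h import *
from scipy.optimize import minimize
c=cam('wrist')
g=cv2.cvtColor(c['color'],cv2.COLOR_RGB2GRAY)
for p in [(280,169),(305,180),(304,211),(279,229),(254,215),(253,180)]: print(onz(c,p,.149,True))
V=np.array([onz(c,p,.149,True)[:2] for p in [(280,169),(305,180),(304,211),(279,229),(254,215),(253,180)]])
print('ctr',V.mean(0)); d=V-V.mean(0); a=np.degrees(np.arctan2(d[:,1],d[:,0])); print(a%60, np.hypot(*d.T))
L=onz(c,(279.8,189.5),.111,True); print('lid',L)
for p in [(87,177),(111,52)]: print('ring',onz(c,p,0,True))
# lid circle extremes
for a,b in [((209,190),(350,190)),((280,118),(280,260))]: print((onz(c,a,.111,True)+onz(c,b,.111,True))/2)
E
```

```text
[0.5713 0.0292 0.149 ]
[0.5706 0.0066 0.149 ]
[ 0.5458 -0.003   0.149 ]
[0.5231 0.0107 0.149 ]
[0.5267 0.035  0.149 ]
[0.5545 0.0465 0.149 ]
ctr [0.54866667 0.02083333]
[20.28740085 27.01900245 23.14142783 21.6208697  27.18136104 17.19573393] [0.02413025 0.02614687 0.02400512 0.02750162 0.02613865 0.0263212 ]
lid [0.5482 0.0201 0.111 ]
ring [0.4435 0.2814 0.    ]
ring [0.6247 0.3021 0.    ]
[0.54795 0.02035 0.111  ]
[0.5459 0.019  0.111 ]
```

>>> send_rows:
  moves: [0.02,0.01,-0.8,0,0,0.01,-1,0.02,0.01,-0.8,0,0,0.01,-1,0.02,0.01,-0.8,0,0,0.01,-1,0.02,0.01,-0.8,0,0,0.01,-1,0.02,0.01,-0.8,0,0,0.01,-1,0.02,0.01,-0.8,0,0,0.01,-1,0.02,0.01,-0.8,0,0,0.01,-1,0.02,0.01,-0.8,0,0,0.01,-1]
  squeeze: 60

```text
time: 5.3
ee_pos: [0.5464, 0.0199, 0.1108]
tcp_rot: [180.0, -0.0, 22.7]
wrist_force: [-0.3, 0.6, 0.0]
opening: 0.0853
grasp_force: 0.0
```

>>> send_rows:
  moves: [0,0,0,0,0,0,0,0,0,0,0,0,0,1,0,0,0,0,0,0,1,0,0,0,0,0,0,1,0,0,0,0,0,0,1,0,0,0,0,0,0,1]

```text
time: 6.05
ee_pos: [0.5469, 0.0205, 0.1128]
tcp_rot: [180.0, -0.1, 22.7]
wrist_force: [-1.9, 1.1, 7.2]
opening: 0.0451
grasp_force: 62.2
```

>>> send_rows:
  moves: [0,0,0.06,0,0,0.8,1,0,0,0.03,0,0,0.8,1,0,0,0.02,0,0,0.8,1,0,0,0.02,0,0,0.8,1,0,0,0.02,0,0,0.8,1,0,0,0.02,0,0,0.8,1]

```text
time: 6.8
ee_pos: [0.5466, 0.0201, 0.1158]
tcp_rot: [180.0, 0.0, 64.2]
wrist_force: [-0.6, -0.7, -1.3]
opening: 0.0453
grasp_force: 62.7
```

>>> send_rows:
  moves: [0,0,0.02,0,0,1,1,0,0,0.02,0,0,1,1,0,0,0.03,0,0,1,1,0,0,0.02,0,0,1,1,0,0,0.02,0,0,1,1,0,0,0.03,0,0,1,1,0,0,0.02,0,0,1,1,0,0,0.02,0,0,1,1]

```text
time: 7.8
ee_pos: [0.5465, 0.0202, 0.1202]
tcp_rot: [-180.0, 0.0, 133.0]
wrist_force: [0.1, 0.0, -1.8]
opening: 0.0452
grasp_force: 62.8
```

>>> send_rows:
  moves: [0,0,0.02,0,0,1,1,0,0,0.02,0,0,1,1,0,0,0.03,0,0,1,1,0,0,0.02,0,0,1,1,0,0,0.02,0,0,1,1,0,0,0.03,0,0,1,1,0,0,0.02,0,0,1,1,0,0,0.02,0,0,1,1]

```text
time: 8.8
ee_pos: [0.5465, 0.0201, 0.1247]
tcp_rot: [-180.0, 0.0, -158.2]
wrist_force: [-1.0, -0.3, -1.6]
opening: 0.0453
grasp_force: 62.8
```

>>> send_rows:
  moves: [0,0,0.02,0,0,1,1,0,0,0.02,0,0,1,1,0,0,0.03,0,0,1,1,0,0,0.02,0,0,1,1,0,0,0.02,0,0,1,1,0,0,0.03,0,0,1,1,0,0,0.02,0,0,1,1,0,0,0.02,0,0,1,1]

```text
time: 9.8
ee_pos: [0.5466, 0.02, 0.1293]
tcp_rot: [-180.0, -0.0, -89.5]
wrist_force: [0.1, -0.0, -1.1]
opening: 0.0454
grasp_force: 62.9
```

>>> send_rows:
  moves: [0,0,0.08,0,0,0,1,0,0,0.08,0,0,0,1,0,0,0.08,0,0,0,1,0,0,0,0,0,0,1]

```text
time: 10.3
ee_pos: [0.5465, 0.0202, 0.1353]
tcp_rot: [-180.0, -0.0, -89.8]
wrist_force: [0.3, -0.2, -1.2]
opening: 0.0453
grasp_force: 62.8
```

>>> send_rows:
  moves: [0,0,0.3,0,0,0,1,0,0,0.5,0,0,0,1,0,0,0.7,0,0,0,1,0,0,0.7,0,0,0,1,0,0,0.7,0,0,0,1,0,0,0.7,0,0,0,1,0,0,0.3,0,0,0,1,0,0,0,0,0,0,1]

```text
time: 11.3
ee_pos: [0.5468, 0.0203, 0.2332]
tcp_rot: [-179.9, 0.0, -89.7]
wrist_force: [0.3, 0.4, -1.9]
opening: 0.0454
grasp_force: 62.9
```

>>> send_rows:
  moves: [0,-0.4,0,0,0,0,1,0,-0.7,0,0,0,0,1,0.04,-0.8,0,0,0,0,1,0.04,-0.8,0,0,0,0,1,0.04,-0.8,0,0,0,0,1,0.04,-0.8,0,0,0,0,1,0.04,-0.8,0,0,0,0,1,0.04,-0.8,0,0,0,0,1]

```text
time: 12.3
ee_pos: [0.5525, -0.1287, 0.2325]
tcp_rot: [-180.0, 0.0, -89.8]
wrist_force: [0.5, 0.4, -2.1]
opening: 0.0451
grasp_force: 62.9
```

>>> send_rows:
  moves: [0.04,-0.8,0,0,0,0,1,0.04,-0.8,0,0,0,0,1,0.04,-0.8,0,0,0,0,1,0,-0.8,0,0,0,0,1,0,-0.8,0,0,0,0,1,0,-0.8,0,0,0,0,1,0,-0.8,0,0,0,0,1,0,-0.3,0,0,0,0,1]

```text
time: 13.3
ee_pos: [0.5553, -0.2762, 0.2323]
tcp_rot: [180.0, 0.0, -89.8]
wrist_force: [0.3, 0.1, -2.4]
opening: 0.0452
grasp_force: 62.9
```

>>> send_rows:
  moves: [0,0,-0.5,0,0,0,1,0,0,-0.6,0,0,0,1,0,0,-0.6,0,0,0,1,0,0,-0.5,0,0,0,1,0,0,-0.4,0,0,0,1]

```text
time: 13.92
ee_pos: [0.5553, -0.2745, 0.1665]
tcp_rot: [180.0, 0.0, -89.7]
wrist_force: [-0.3, -0.5, -2.5]
opening: 0.045
grasp_force: 62.9
```

```bash
python3 - <<'E'
from h import *
c=cam('top','top1.png');w=cam('wrist');o=bot.get_obs();print(o['ee_pos'],o['opening'],o['wrist_force'])
a=c['color'][90:370,90:470,::-1];b=w['color'][:,:,::-1]
cv2.imwrite('pics/top1c.png',np.hstack([cv2.resize(a,(400,295)),cv2.resize(b,(393,295))]))
for n,z in dict(pot_rim=.107,lime1=.035,lid_knob=.134).items():
    for r in bot.landmark_of('top',n)[:5]: print(n,np.round(r['pixel'],1),round(r['p'],2),onz(c,r['pixel'],z))
E
```

```text
[ 0.55503996 -0.27445621  0.1661616 ] 0.045442609339603424 [ 0.25247924  0.30653635 -2.0784356 ]
pot_rim [238.7 204.4] 0.64 [0.5467 0.0122 0.107 ]
lime1 [391.  326.2] 0.81 [ 0.2851 -0.3889  0.035 ]
lime1 [408.7 285.3] 0.77 [ 0.3895 -0.4297  0.035 ]
lime1 [448.8 270.6] 0.62 [ 0.4352 -0.5302  0.035 ]
lime1 [435.6 335.3] 0.56 [ 0.2725 -0.4996  0.035 ]
lime1 [382.4 277.6] 0.55 [ 0.4033 -0.3627  0.035 ]
```

View pics/top1c.png

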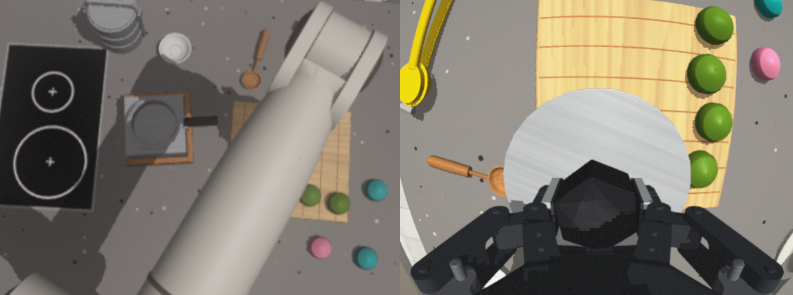

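The lid hangs level over the board's far half, the pot is open, and all four limes are in place along the near edge.

>>> send_rows:
  moves: [0,0,-0.7,0,0,0,1,0,0,-0.8,0,0,0,1,0,0,-0.8,0,0,0,1,0,0,-0.8,0,0,0,1,0,0,-0.7,0,0,0,1,0,0,-0.4,0,0,0,1,0,0,-0.2,0,0,0,1,0,0,-0.1,0,0,0,1]

```text
time: 15.18
ee_pos: [0.5556, -0.2749, 0.0552]
tcp_rot: [-180.0, -0.0, -89.7]
wrist_force: [0.1, 0.0, -1.6]
opening: 0.0455
grasp_force: 62.9
```

>>> send_rows:
  moves: [0,0,-0.05,0,0,0,1,0,0,0,0,0,0,1]

```text
time: 15.42
ee_pos: [0.5556, -0.2749, 0.0542]
tcp_rot: [-180.0, -0.0, -89.8]
wrist_force: [-0.4, 0.0, -1.9]
opening: 0.0453
grasp_force: 62.9
```

>>> send_rows:
  moves: [0,0,-0.05,0,0,0,1,0,0,-0.05,0,0,0,1,0,0,0,0,0,0,1]

```text
time: 15.8
ee_pos: [0.5557, -0.2749, 0.0522]
tcp_rot: [-179.9, -0.0, -89.7]
wrist_force: [-2.1, 1.4, 5.4]
opening: 0.045
grasp_force: 63.4
```

>>> send_rows:
  moves: [0,0,0,0,0,0,-1,0,0,0,0,0,0,-1,0,0,0,0,0,0,-1,0,0,0,0,0,0,-1,0,0,0.3,0,0,0,-1,0,0,0.7,0,0,0,-1,0,0,0.9,0,0,0,-1,0,0,0.9,0,0,0,-1]

```text
time: 16.8
ee_pos: [0.5557, -0.2749, 0.1235]
tcp_rot: [-179.9, -0.0, -89.7]
wrist_force: [0.3, 0.2, -0.8]
opening: 0.0857
grasp_force: 0.0
```

>>> send_rows:
  moves: [-0.6,-0.4,0.8,0,0,0,-1,-0.6,-0.4,0.8,0,0,0,-1,-0.6,-0.4,0.8,0,0,0,-1,-0.6,-0.4,0.8,0,0,0,-1,-0.6,-0.4,0.5,0,0,0,-1,-0.6,-0.4,0,0,0,0,-1,0,0,0,0,0,0,-1]

```text
time: 17.68
ee_pos: [0.4643, -0.3355, 0.2132]
tcp_rot: [180.0, 0.0, -89.8]
wrist_force: [-0.1, 0.3, -0.3]
opening: 0.0852
grasp_force: 0.0
```

```bash
cat >> h.py <<'E'
def limes(c,z=.018,save=None):
    hsv=cv2.cvtColor(c['color'],cv2.COLOR_RGB2HSV);m=cv2.inRange(hsv,(30,90,25),(48,255,255))
    n,l,s,ce=cv2.connectedComponentsWithStats(m)
    out=[]
    for i in range(1,n):
        if s[i,4]>150:
            ys,xs=np.nonzero(l==i);P=np.array([onz(c,p,z+.010,True)[:2] for p in zip(xs[::3],ys[::3])])
            print(np.round(ce[i]),s[i,4],'ctr@z+10',P.mean(0).round(4),'size',np.ptp(P,0).round(3))
E
python3 - <<'E'
from h import *
c=cam('wrist','w2.png');o=bot.get_obs();print(o['ee_pos'],o['tcp_rot'])
limes(c)
for r in bot.landmark_of('wrist','lime1')[:6]: print(np.round(r['pixel'],1),round(r['p'],2),onz(c,r['pixel'],.018,True))
E
```

```text
[ 0.46479743 -0.33505627  0.21301514] [ 1.79955876e+02  4.21845827e-02 -8.98088458e+01]
[337. 136.] 4222 ctr@z+10 [ 0.4063 -0.3936] size [0.06  0.106]
[344. 220.] 1910 ctr@z+10 [ 0.3955 -0.3055] size [0.053 0.055]
[329. 277.] 1684 ctr@z+10 [ 0.4086 -0.2374] size [0.052 0.058]
[343.4 219.6] 0.97 [ 0.3944 -0.3031  0.018 ]
[337.6 112.3] 0.96 [ 0.4047 -0.4185  0.018 ]
[329.  160.8] 0.95 [ 0.4128 -0.3673  0.018 ]
[431.1 134.1] 0.88 [ 0.297  -0.4014  0.018 ]
[440.4  44.4] 0.78 [ 0.2857 -0.5058  0.018 ]
[328.3 273.7] 0.62 [ 0.4078 -0.2375  0.018 ]
```

View pics/w2.png

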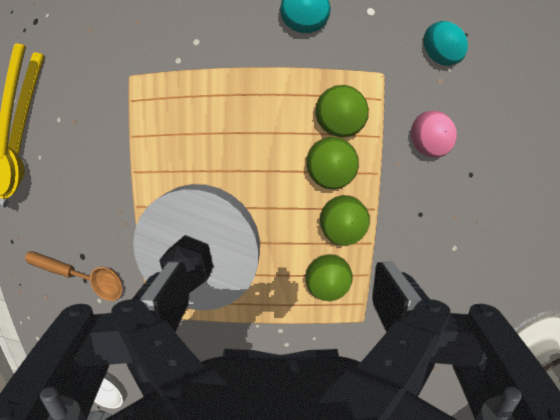

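The lid lies flat at (195,245) px. Lime 4 has been nudged towards lime 3, at (342,110) and (332,162) px. The other two haven't moved.

>>> send_rows:
  moves: [-0.45,0.78,-0.6,0,0,0,-1,-0.45,0.78,-0.6,0,0,0,-1,-0.45,0.78,-0.6,0,0,0,-1,-0.45,0.78,-0.6,0,0,0,-1,-0.46,0.8,-0.6,0,0,0,-1,0,0,-0.8,0,0,0,-1,0,0,-0.9,0,0,0,-1,0,0,-0.9,0,0,0,-1]

```text
time: 18.77
ee_pos: [0.4091, -0.2361, 0.0725]
tcp_rot: [180.0, 0.0, -89.7]
wrist_force: [0.7, -0.4, -0.3]
opening: 0.0854
grasp_force: 0.0
```

>>> send_rows:
  moves: [0,0,-0.9,0,0,0,-1,0,0,-0.9,0,0,0,-1,0,0,-0.48,0,0,0,-1,0,0,0,0,0,0,0.2,0,0,0,0,0,0,1,0,0,0,0,0,0,1,0,0,0,0,0,0,1,0,0,0,0,0,0,1]
  squeeze: 40

```text
time: 19.77
ee_pos: [0.4096, -0.2371, 0.018]
tcp_rot: [-179.9, -0.0, -89.7]
wrist_force: [-0.9, 0.9, 6.0]
opening: 0.0519
grasp_force: 42.3
```

>>> send_rows:
  moves: [0,0,0.4,0,0,0,1,0,0,0.8,0,0,0,1,0,0,1,0,0,0,1,0,0.4,1,0,0,0,1,0.4,0.8,1,0,0,0,1,0.5,0.9,1,0,0,0,1,0.5,0.95,0.6,0,0,0,1,0.5,0.95,0,0,0,0,1]

```text
time: 20.78
ee_pos: [0.4574, -0.1362, 0.1639]
tcp_rot: [-179.8, -0.1, -89.8]
wrist_force: [1.7, 0.1, -1.9]
opening: 0.052
grasp_force: 42.0
```

>>> send_rows:
  moves: [0.5,0.95,0,0,0,0,1,0.5,0.95,0,0,0,0,1,0.5,0.95,0,0,0,0,1,0.5,0.95,0,0,0,0,1,0.5,0.95,0,0,0,0,1,0.5,0.95,0,0,0,0,1,0.58,0.98,0,0,0,0,1,0,0,0,0,0,0,1]

```text
time: 21.78
ee_pos: [0.5464, 0.0314, 0.1619]
tcp_rot: [180.0, 0.0, -89.6]
wrist_force: [-0.1, -0.2, -0.6]
opening: 0.0518
grasp_force: 42.0
```

>>> send_rows:
  moves: [0,0,-0.6,0,0,0,1,0,0,-0.8,0,0,0,1,0,0,-0.9,0,0,0,1,0,0,-0.9,0,0,0,1,0,0,-0.6,0,0,0,1,0,0,0,0,0,0,-0.4,0,0,0,0,0,0,-0.45,0,0,0,0,0,0,-0.45]

```text
time: 22.78
ee_pos: [0.5465, 0.0302, 0.0678]
tcp_rot: [-179.9, 0.0, -89.7]
wrist_force: [0.4, 0.0, -0.2]
opening: 0.0621
grasp_force: 0.0
```

>>> send_rows:
  moves: [0,0,0.5,0,0,0,-0.45,0,0,0.9,0,0,0,-0.45,0,0,0.9,0,0,0,-0.45,0,0,0.9,0,0,0,-0.45,0,0,0.9,0,0,0,-0.45,0,0,0,0,0,0,-0.45]

```text
time: 23.52
ee_pos: [0.547, 0.0303, 0.172]
tcp_rot: [-179.8, 0.0, -89.7]
wrist_force: [1.0, 0.2, -0.6]
opening: 0.0621
grasp_force: 0.0
```

```bash
python3 - <<'E'
from h import *
c=cam('wrist','w3.png');o=bot.get_obs();print(o['ee_pos'],o['tcp_rot'],o['opening'])
limes(c)
E
```

```text
[0.54650779 0.03029335 0.17043045] [-1.79875535e+02  5.29509356e-03 -8.97433520e+01] 0.06215265221747898
[283. 197.] 2425 ctr@z+10 [0.5444 0.0264] size [0.05  0.052]
```

View pics/w3.png

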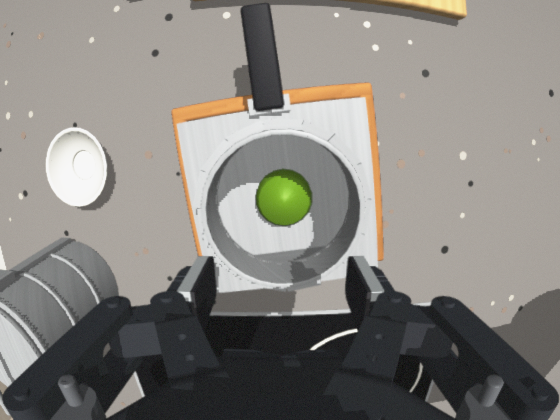

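Lime 1 is in the pot at (283,197) px, upright on the floor.

>>> send_rows:
  moves: [-0.43,-0.96,0,0,0,0,-1,-0.43,-0.96,0,0,0,0,-1,-0.43,-0.96,0,0,0,0,-1,-0.43,-0.96,0,0,0,0,-1,-0.43,-0.96,0,0,0,0,-1,-0.43,-0.96,0,0,0,0,-1,-0.43,-0.96,0,0,0,0,-1,-0.43,-0.96,0,0,0,0,-1]

```text
time: 24.58
ee_pos: [0.4592, -0.1624, 0.1684]
tcp_rot: [179.9, 0.0, -89.7]
wrist_force: [0.2, -0.2, 0.0]
opening: 0.0853
grasp_force: 0.0
```

>>> send_rows:
  moves: [-0.43,-0.96,0,0,0,0,-1,-0.43,-0.96,0,0,0,0,-1,-0.43,-0.96,0,0,0,0,-1,-0.43,-0.96,0,0,0,0,-1,-0.43,-0.96,0,0,0,0,-1,-0.44,-0.96,0,0,0,0,-1,0,0,0,0,0,0,-1]

```text
time: 25.45
ee_pos: [0.3943, -0.3066, 0.1683]
tcp_rot: [179.9, 0.0, -89.9]
wrist_force: [-0.3, 0.2, 0.1]
opening: 0.0853
grasp_force: 0.0
```

```bash
python3 - <<'E'
from h import *
c=cam('wrist');o=bot.get_obs();print(o['ee_pos'],o['tcp_rot'],o['opening'])
limes(c)
for r in bot.landmark_of('wrist','lime1')[:6]: print(np.round(r['pixel'],1),round(r['p'],2),onz(c,r['pixel'],.018,True))
E
```

```text
[ 0.39473191 -0.30585479  0.16848054] [ 1.79949034e+02  5.48621735e-02 -8.98344398e+01] 0.08499447546985743
[266. 104.] 5854 ctr@z+10 [ 0.4064 -0.3932] size [0.06  0.107]
[279. 204.] 2753 ctr@z+10 [ 0.3949 -0.3052] size [0.052 0.054]
[279.2 201.4] 0.95 [ 0.3948 -0.305   0.018 ]
[387.3 102.1] 0.93 [ 0.2958 -0.3996  0.018 ]
[259.4 137.7] 0.8 [ 0.4125 -0.3637  0.018 ]
[269.5  77.7] 0.59 [ 0.4035 -0.4179  0.018 ]
```

>>> send_rows:
  moves: [0,0,-0.8,0,0,0,-1,0,0,-1,0,0,0,-1,0,0,-1,0,0,0,-1,0,0,-1,0,0,0,-1,0,0,-1,0,0,0,-1,0,0,-0.8,0,0,0,-1,0,0,-0.46,0,0,0,-1,0,0,0,0,0,0,0]

```text
time: 26.55
ee_pos: [0.3951, -0.3051, 0.0172]
tcp_rot: [179.9, 0.0, -89.7]
wrist_force: [-0.3, -0.7, 1.0]
opening: 0.0699
grasp_force: 0.0
```

>>> send_rows:
  moves: [0,0,0,0,0,0,1,0,0,0,0,0,0,1,0,0,0,0,0,0,1,0,0,0,0,0,0,1,0,0,0.4,0,0,0,1,0,0,0.8,0,0,0,1,0,0,1,0,0,0,1,0,0,1,0,0,0,1]

```text
time: 27.55
ee_pos: [0.395, -0.3058, 0.099]
tcp_rot: [180.0, -0.0, -89.8]
wrist_force: [0.1, -0.0, -0.9]
opening: 0.0516
grasp_force: 41.9
```

>>> send_rows:
  moves: [0.3,0.5,0.9,0,0,0,1,0.45,0.95,0.9,0,0,0,1,0.45,0.95,0.8,0,0,0,1,0.45,0.95,0,0,0,0,1,0.45,0.95,0,0,0,0,1,0.45,0.95,0,0,0,0,1,0.45,0.95,0,0,0,0,1,0.45,0.95,0,0,0,0,1]

```text
time: 28.55
ee_pos: [0.4817, -0.1263, 0.1634]
tcp_rot: [-180.0, -0.0, -89.8]
wrist_force: [0.2, 0.4, -0.8]
opening: 0.052
grasp_force: 41.9
```

>>> send_rows:
  moves: [0.45,0.95,0,0,0,0,1,0.45,0.95,0,0,0,0,1,0.45,0.95,0,0,0,0,1,0.45,0.95,0,0,0,0,1,0.45,0.95,0,0,0,0,1,0.36,0.8,0,0,0,0,1,0,0,0,0,0,0,1]

```text
time: 29.42
ee_pos: [0.547, 0.0128, 0.1628]
tcp_rot: [180.0, 0.0, -89.7]
wrist_force: [0.6, -0.0, -0.3]
opening: 0.0516
grasp_force: 41.9
```

>>> send_rows:
  moves: [0,0,-0.6,0,0,0,1,0,0,-0.8,0,0,0,1,0,0,-0.9,0,0,0,1,0,0,-0.8,0,0,0,1,0,0,-0.5,0,0,0,1,0,0,0,0,0,0,-0.4,0,0,0,0,0,0,-0.45,0,0,0,0,0,0,-0.45]

```text
time: 30.42
ee_pos: [0.5472, 0.0117, 0.0737]
tcp_rot: [-179.9, 0.0, -89.8]
wrist_force: [-0.6, -0.6, 0.1]
opening: 0.0618
grasp_force: 0.0
```

>>> send_rows:
  moves: [0,0,0.5,0,0,0,-0.45,0,0,0.9,0,0,0,-0.45,0,0,0.9,0,0,0,-0.45,0,0,0.9,0,0,0,-0.45,0,0,0.8,0,0,0,-0.45,0,0,0,0,0,0,-0.45]

```text
time: 31.18
ee_pos: [0.5476, 0.0118, 0.1752]
tcp_rot: [-179.8, 0.0, -89.7]
wrist_force: [0.6, -0.2, -0.4]
opening: 0.0614
grasp_force: 0.0
```

```bash
python3 - <<'E'
from h import *
c=cam('wrist','w4.png');o=bot.get_obs();print(o['ee_pos'],o['opening'])
limes(c)
E
```

```text
[0.54717032 0.01177201 0.17374849] 0.06222030133415488
[285. 174.] 705 ctr@z+10 [ 0.5441 -0.0128] size [0.052 0.017]
[284. 215.] 2316 ctr@z+10 [0.5444 0.0256] size [0.049 0.052]
```

>>> send_rows:
  moves: [-0.34,-0.95,0,0,0,0,-1,-0.34,-0.95,0,0,0,0,-1,-0.34,-0.95,0,0,0,0,-1,-0.34,-0.95,0,0,0,0,-1,-0.34,-0.95,0,0,0,0,-1,-0.34,-0.95,0,0,0,0,-1,-0.34,-0.95,0,0,0,0,-1,-0.34,-0.95,0,0,0,0,-1]

```text
time: 32.22
ee_pos: [0.478, -0.1789, 0.1718]
tcp_rot: [179.9, 0.0, -89.7]
wrist_force: [-0.3, -0.1, 0.7]
opening: 0.0854
grasp_force: 0.0
```

>>> send_rows:
  moves: [-0.34,-0.95,0,0,0,0,-1,-0.34,-0.95,0,0,0,0,-1,-0.34,-0.95,0,0,0,0,-1,-0.34,-0.95,0,0,0,0,-1,-0.34,-0.95,0,0,0,0,-1,-0.34,-0.95,0,0,0,0,-1,-0.34,-0.95,0,0,0,0,-1,-0.34,-0.89,0,0,0,0,-1]

```text
time: 33.22
ee_pos: [0.4101, -0.3673, 0.1717]
tcp_rot: [179.9, 0.1, -89.8]
wrist_force: [0.1, 0.5, 0.3]
opening: 0.0856
grasp_force: 0.0
```

```bash
python3 - <<'E'
from h import *
c=cam('wrist','w5.png');o=bot.get_obs();print(o['ee_pos'],o['opening'])
limes(c)
for r in bot.landmark_of('wrist','lime1')[:6]: print(np.round(r['pixel'],1),round(r['p'],2),onz(c,r['pixel'],.018,True))
cv2.imwrite('pics/w45.png',np.hstack([cv2.resize(cv2.imread('pics/'+f),(400,300)) for f in('w4.png','w5.png')]))
E
```

```text
[ 0.40923134 -0.36925545  0.17153808] 0.08530618093525967
[284. 171.] 5532 ctr@z+10 [ 0.4063 -0.3942] size [0.061 0.106]
[401.1 162.8] 0.94 [ 0.2941 -0.4039  0.018 ]
[251.3  23.9] 0.83 [ 0.4364 -0.5313  0.018 ]
[415.6  55.1] 0.74 [ 0.2815 -0.5099  0.018 ]
[287.1 141.7] 0.69 [ 0.4036 -0.4206  0.018 ]
[277.  201.2] 0.62 [ 0.4126 -0.3651  0.018 ]
```

View pics/w45.png

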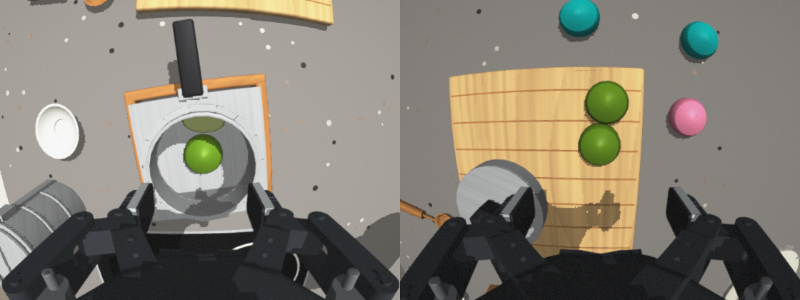

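Left: limes 1 and 2 are in the pot, with lime 2 tipped by the near-handle wall. Right: limes 3 and 4 touch each other on the board.

>>> send_rows:
  moves: [0.04,0.06,-0.8,0,0,0,-1,0,0,-1,0,0,0,-1,0,0,-1,0,0,0,-1,0,0,-1,0,0,0,-1,0,0,-1,0,0,0,-1,0,0,-0.8,0,0,0,-1,0,0,-0.58,0,0,0,-1,0,0,0,0,0,0,0]

```text
time: 34.33
ee_pos: [0.4112, -0.3644, 0.0171]
tcp_rot: [179.9, 0.1, -89.7]
wrist_force: [0.3, -0.5, 0.4]
opening: 0.0697
grasp_force: 0.0
```

>>> send_rows:
  moves: [0,0,0,0,0,0,1,0,0,0,0,0,0,1,0,0,0,0,0,0,1,0,0,0,0,0,0,1,0,0,0.4,0,0,0,1,0,0,0.8,0,0,0,1,0,0,1,0,0,0,1,0,0,1,0,0,0,1]

```text
time: 35.33
ee_pos: [0.4116, -0.3652, 0.0995]
tcp_rot: [180.0, -0.0, -89.8]
wrist_force: [0.4, 0.2, -0.6]
opening: 0.0518
grasp_force: 41.9
```

>>> send_rows:
  moves: [0.2,0.5,0.9,0,0,0,1,0.32,0.93,0.9,0,0,0,1,0.32,0.93,0.8,0,0,0,1,0.32,0.93,0,0,0,0,1,0.32,0.93,0,0,0,0,1,0.32,0.93,0,0,0,0,1,0.32,0.93,0,0,0,0,1,0.32,0.93,0,0,0,0,1]

```text
time: 36.33
ee_pos: [0.4728, -0.1893, 0.1639]
tcp_rot: [-180.0, -0.0, -89.8]
wrist_force: [-0.7, 0.1, -0.7]
opening: 0.0518
grasp_force: 41.9
```

>>> send_rows:
  moves: [0.32,0.93,0,0,0,0,1,0.32,0.93,0,0,0,0,1,0.32,0.93,0,0,0,0,1,0.32,0.93,0,0,0,0,1,0.32,0.93,0,0,0,0,1,0.32,0.93,0,0,0,0,1,0.32,0.93,0,0,0,0,1,0.32,0.93,0,0,0,0,1]

```text
time: 37.33
ee_pos: [0.5369, -0.0033, 0.1639]
tcp_rot: [-180.0, -0.0, -89.8]
wrist_force: [0.5, -0.1, -1.5]
opening: 0.0518
grasp_force: 41.9
```

>>> send_rows:
  moves: [0.4,0.93,0,0,0,0,1,0,0,0,0,0,0,1,0,0,-0.6,0,0,0,1,0,0,-0.9,0,0,0,1,0,0,-0.9,0,0,0,1,0,0,-0.7,0,0,0,1,0,0,0,0,0,0,1]

```text
time: 38.2
ee_pos: [0.5456, 0.0187, 0.0841]
tcp_rot: [179.8, -0.0, -89.8]
wrist_force: [-0.2, 0.3, -0.2]
opening: 0.0517
grasp_force: 41.9
```

>>> send_rows:
  moves: [0,0,0,0,0,0,-0.45,0,0,0,0,0,0,-0.45,0,0,0,0,0,0,-0.45,0,0,0.7,0,0,0,-0.45,0,0,0.9,0,0,0,-0.45,0,0,0.9,0,0,0,-0.45,0,0,0.9,0,0,0,-0.45]

```text
time: 39.08
ee_pos: [0.5469, 0.0193, 0.1731]
tcp_rot: [-179.9, 0.0, -89.7]
wrist_force: [-0.4, -0.5, -0.1]
opening: 0.0618
grasp_force: 0.0
```

```bash
python3 - <<'E'
from h import *
c=cam('wrist','w6.png');o=bot.get_obs();print(o['ee_pos'],o['opening'])
limes(c)
E
```

```text
[0.54773449 0.01930094 0.17616562] 0.06181691881884897
[284. 165.] 880 ctr@z+10 [ 0.5435 -0.0141] size [0.051 0.022]
[231. 204.] 1245 ctr@z+10 [0.592  0.0225] size [0.029 0.055]
[283. 208.] 2380 ctr@z+10 [0.5444 0.026 ] size [0.05  0.051]
```

>>> send_rows:
  moves: [-0.32,-0.97,0,0,0,0,-1,-0.32,-0.97,0,0,0,0,-1,-0.32,-0.97,0,0,0,0,-1,-0.32,-0.97,0,0,0,0,-1,-0.32,-0.97,0,0,0,0,-1,-0.32,-0.97,0,0,0,0,-1,-0.32,-0.97,0,0,0,0,-1,-0.32,-0.97,0,0,0,0,-1]

```text
time: 40.12
ee_pos: [0.4825, -0.1756, 0.1716]
tcp_rot: [-179.9, -0.0, -89.7]
wrist_force: [0.0, -0.5, -0.6]
opening: 0.0853
grasp_force: 0.0
```

>>> send_rows:
  moves: [-0.32,-0.97,0,0,0,0,-1,-0.32,-0.97,0,0,0,0,-1,-0.32,-0.97,0,0,0,0,-1,-0.32,-0.97,0,0,0,0,-1,-0.32,-0.97,0,0,0,0,-1,-0.32,-0.97,0,0,0,0,-1,-0.32,-0.97,0,0,0,0,-1,-0.32,-0.97,0,0,0,0,-1]

```text
time: 41.12
ee_pos: [0.4185, -0.3696, 0.1716]
tcp_rot: [-180.0, -0.0, -89.7]
wrist_force: [0.2, 0.3, 1.1]
opening: 0.0857
grasp_force: 0.0
```

>>> send_rows:
  moves: [-0.32,-0.97,0,0,0,0,-1,-0.28,-0.97,0,0,0,0,-1,0,0,0,0,0,0,-1]

```text
time: 41.5
ee_pos: [0.4032, -0.4184, 0.1711]
tcp_rot: [-180.0, -0.0, -89.9]
wrist_force: [-0.7, 0.2, -0.5]
opening: 0.0855
grasp_force: 0.0
```

```bash
python3 - <<'E'
from h import *
c=cam('wrist','w7.png');o=bot.get_obs();print(o['ee_pos'],o['opening'])
limes(c)
cv2.imwrite('pics/w67.png',np.hstack([cv2.resize(cv2.imread('pics/'+f),(400,300)) for f in('w6.png','w7.png')]))
E
```

```text
[ 0.40352896 -0.41760666  0.1711592 ] 0.08518774057890005
[281. 199.] 2707 ctr@z+10 [ 0.4023 -0.4205] size [0.052 0.054]
```

View pics/w67.png

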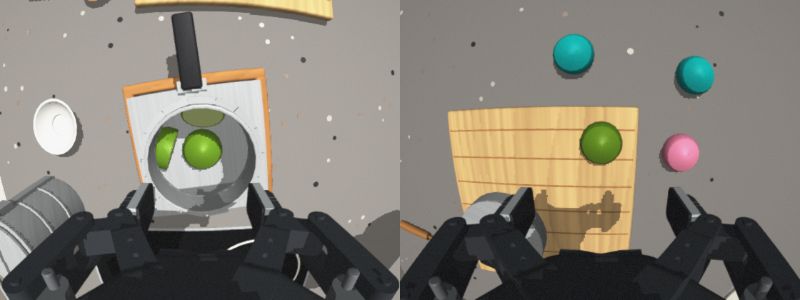

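Three limes are in the pot, and lime 4 is alone on the board at (602,143) in the right half.

>>> send_rows:
  moves: [-0.02,-0.1,-0.8,0,0,0,-1,0,0,-1,0,0,0,-1,0,0,-1,0,0,0,-1,0,0,-1,0,0,0,-1,0,0,-1,0,0,0,-1,0,0,-0.8,0,0,0,-1,0,0,-0.56,0,0,0,-1,0,0,0,0,0,0,0]

```text
time: 42.55
ee_pos: [0.4031, -0.419, 0.0162]
tcp_rot: [180.0, 0.1, -89.7]
wrist_force: [0.1, 0.1, -0.7]
opening: 0.07
grasp_force: 0.0
```

>>> send_rows:
  moves: [0,0,0,0,0,0,1,0,0,0,0,0,0,1,0,0,0,0,0,0,1,0,0,0,0,0,0,1,0,0,0.4,0,0,0,1,0,0,0.8,0,0,0,1,0,0,1,0,0,0,1,0,0,1,0,0,0,1]

```text
time: 43.55
ee_pos: [0.4031, -0.4198, 0.098]
tcp_rot: [180.0, -0.0, -89.8]
wrist_force: [-0.1, -0.5, -0.7]
opening: 0.052
grasp_force: 41.9
```

>>> send_rows:
  moves: [0.2,0.5,0.9,0,0,0,1,0.3,0.95,0.9,0,0,0,1,0.3,0.95,0.8,0,0,0,1,0.3,0.95,0,0,0,0,1,0.3,0.95,0,0,0,0,1,0.3,0.95,0,0,0,0,1,0.3,0.95,0,0,0,0,1,0.3,0.95,0,0,0,0,1]

```text
time: 44.55
ee_pos: [0.4608, -0.2403, 0.1624]
tcp_rot: [-180.0, -0.0, -89.8]
wrist_force: [0.4, -0.3, -0.7]
opening: 0.0522
grasp_force: 41.9
```

>>> send_rows:
  moves: [0.3,0.95,0,0,0,0,1,0.3,0.95,0,0,0,0,1,0.3,0.95,0,0,0,0,1,0.3,0.95,0,0,0,0,1,0.3,0.95,0,0,0,0,1,0.3,0.95,0,0,0,0,1,0.3,0.95,0,0,0,0,1,0.3,0.95,0,0,0,0,1]

```text
time: 45.55
ee_pos: [0.5208, -0.0503, 0.1624]
tcp_rot: [-180.0, -0.0, -89.8]
wrist_force: [1.0, -0.3, -1.0]
opening: 0.0516
grasp_force: 41.9
```

>>> send_rows:
  moves: [0.3,0.95,0,0,0,0,1,0.3,0.95,0,0,0,0,1,0.3,0.95,0,0,0,0,1,0.1,0.1,0,0,0,0,1,0,0,0,0,0,0,1]

```text
time: 46.18
ee_pos: [0.5456, 0.0224, 0.162]
tcp_rot: [180.0, -0.0, -89.7]
wrist_force: [-0.5, -0.0, -1.1]
opening: 0.0517
grasp_force: 41.9
```

>>> send_rows:
  moves: [0,0,-0.6,0,0,0,1,0,0,-0.9,0,0,0,1,0,0,-0.9,0,0,0,1,0,0,-0.6,0,0,0,1,0,0,0,0,0,0,1,0,0,0,0,0,0,-0.45,0,0,0,0,0,0,-0.45,0,0,0,0,0,0,-0.45]

```text
time: 47.18
ee_pos: [0.546, 0.0227, 0.0874]
tcp_rot: [-179.9, 0.0, -89.7]
wrist_force: [-0.4, 0.5, -0.1]
opening: 0.0616
grasp_force: 0.0
```

>>> send_rows:
  moves: [0,0,0.7,0,0,0,-0.45,0,0,0.9,0,0,0,-0.45,0,0,0.9,0,0,0,-0.45,0,0,0.9,0,0,0,-0.45,0,0,0,0,0,0,-0.45]

```text
time: 47.8
ee_pos: [0.5468, 0.0228, 0.1747]
tcp_rot: [-179.8, 0.0, -89.7]
wrist_force: [-0.4, -0.1, -0.5]
opening: 0.0623
grasp_force: 0.0
```

```bash
python3 - <<'E'
from h import *
c=cam('wrist','w8.png');o=bot.get_obs();print(o['ee_pos'],o['opening'])
limes(c)
for r in bot.landmark_of('wrist','pot_handle')[:3]: print('handle',np.round(r['pixel'],1),round(r['p'],2),onz(c,r['pixel'],.075,True))
E
```

```text
[0.54625152 0.02278244 0.17306471] 0.06193654758203011
[268. 193.] 5425 ctr@z+10 [0.5585 0.0156] size [0.086 0.078]
handle [261.6  52.6] 0.75 [ 0.561  -0.1006  0.075 ]
handle [242.4 204. ] 0.39 [0.576  0.0143 0.075 ]
handle [ 86.4 288.1] 0.33 [0.7352 0.0981 0.075 ]
```

View pics/w8.png

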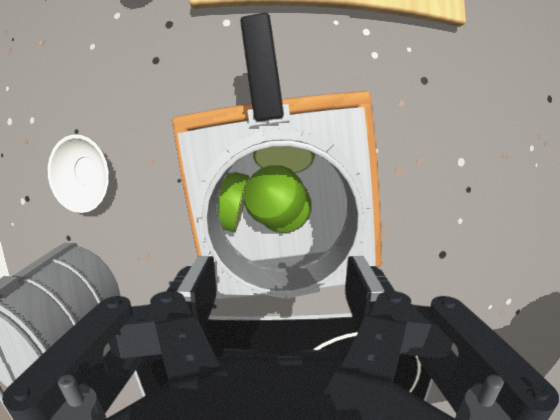

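All four limes are in the pot, with the fourth resting on the others well below the rim. Next is the handle.

>>> send_rows:
  moves: [0.1,-0.8,0,0,0,0.14,-0.6,0.1,-0.8,0,0,0,0.14,-0.6,0.1,-0.8,0,0,0,0.14,-0.6,0.1,-0.8,0,0,0,0.14,-0.6,0.1,-0.8,0,0,0,0.14,-0.6,0.1,-0.86,0,0,0,0.13,-0.6,0,0,0,0,0,0,-0.6]

```text
time: 48.78
ee_pos: [0.5603, -0.0997, 0.1706]
tcp_rot: [179.9, 0.0, -82.7]
wrist_force: [-0.5, 0.1, -0.6]
opening: 0.0681
grasp_force: 0.0
```

>>> send_rows:
  moves: [0,0,-0.7,0,0,0,-0.6,0,0,-0.8,0,0,0,-0.6,0,0,-0.9,0,0,0,-0.6,0,0,-0.9,0,0,0,-0.6,0,0,-0.9,0,0,0,-0.6,0,0,-0.5,0,0,0,-0.6,0,0,0,0,0,0,-0.6]
  squeeze: 50

```text
time: 49.65
ee_pos: [0.5599, -0.0982, 0.053]
tcp_rot: [179.9, 0.0, -82.6]
wrist_force: [0.6, 0.1, 0.6]
opening: 0.0686
grasp_force: 0.0
```

>>> send_rows:
  moves: [0,0,0,0,0,0,0.2,0,0,0,0,0,0,1,0,0,0,0,0,0,1,0,0,0,0,0,0,1,0,0,0,0,0,0,1,0,0,0,0,0,0,1]

```text
time: 50.4
ee_pos: [0.5614, -0.0989, 0.0553]
tcp_rot: [-179.9, -0.0, -82.6]
wrist_force: [0.2, -0.1, 6.4]
opening: 0.0211
grasp_force: 50.1
```

>>> send_rows:
  moves: [-0.02,0.2,0.04,0,0,0,1,-0.05,0.4,0,0,0,0,1,-0.065,0.5,0,0,0,0,1,-0.065,0.5,0,0,0,0,1]

```text
time: 50.9
ee_pos: [0.5557, -0.0595, 0.0553]
tcp_rot: [180.0, -0.1, -82.7]
wrist_force: [0.5, -6.1, 0.3]
opening: 0.0212
grasp_force: 49.5
```

>>> send_rows:
  moves: [-0.065,0.5,0,0,0,0,1,-0.065,0.5,0,0,0,0,1,-0.065,0.5,0,0,0,0,1,-0.065,0.5,0,0,0,0,1,-0.065,0.5,0,0,0,0,1,-0.065,0.5,0,0,0,0,1]

```text
time: 51.65
ee_pos: [0.546, 0.0156, 0.0553]
tcp_rot: [180.0, -0.1, -82.7]
wrist_force: [0.2, -6.5, 1.8]
opening: 0.0216
grasp_force: 49.5
```

>>> send_rows:
  moves: [-0.065,0.5,0,0,0,0,1,-0.065,0.5,0,0,0,0,1,-0.065,0.5,0,0,0,0,1,-0.065,0.5,0,0,0,0,1,-0.04,0.3,0,0,0,0,1,0,0,0,0,0,0,1]

```text
time: 52.4
ee_pos: [0.5383, 0.074, 0.0553]
tcp_rot: [180.0, 0.0, -82.6]
wrist_force: [-0.6, 0.9, 1.6]
opening: 0.0214
grasp_force: 49.6
```

```bash
python3 - <<'E'
from h import *
c=cam('top','top2.png');w=cam('wrist','w9.png');o=bot.get_obs();print(o['ee_pos'],o['opening'],o['grasp_force'],o['wrist_force'])
a=c['color'][90:370,90:470,::-1];b=w['color'][:,:,::-1]
cv2.imwrite('pics/top2c.png',np.hstack([cv2.resize(a,(400,295)),cv2.resize(b,(393,295))]))
for r in bot.landmark_of('top','pot_rim')[:2]: print(r['pixel'],r['p'],onz(c,r['pixel'],.107))
E
```

```text
[0.53831971 0.0739748  0.05528493] 0.020858574682693025 49.64842915534973 [-0.39435131  0.29695189  1.58823502]
```

View pics/top2c.png

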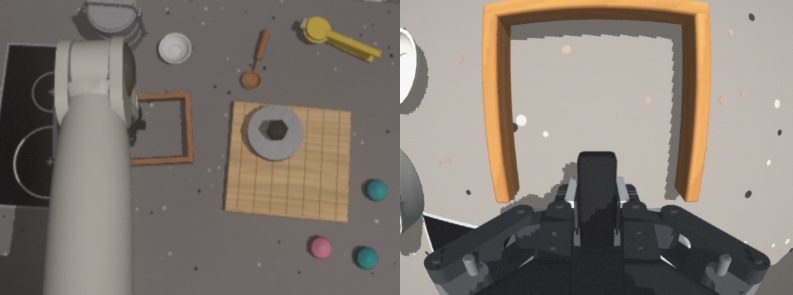

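The pot is clear of the empty cradle and the lid is flat on the board. Next is the diagonal slide to the ring, with a firmer grip.

>>> send_rows:
  moves: [0,0,0,0,0,0,1,0,0,0,0,0,0,1,-0.1,0.2,0,0,0,0,1,-0.3,0.35,0,0,0,0,1,-0.4,0.4,0,0,0,0,1,-0.4,0.4,0,0,0,0,1]
  squeeze: 110

```text
time: 53.3
ee_pos: [0.5092, 0.1067, 0.0555]
tcp_rot: [-179.9, -0.1, -82.7]
wrist_force: [3.9, -4.5, 1.1]
opening: 0.02
grasp_force: 108.6
```

>>> send_rows:
  moves: [-0.4,0.4,0,0,0,0,1,-0.4,0.4,0,0,0,0,1,-0.4,0.4,0,0,0,0,1,-0.4,0.4,0,0,0,0,1,-0.3,0.4,0,0,0,0,1,-0.1,0.18,0,0,0,0,1,0,0,0,0,0,0,1]

```text
time: 54.18
ee_pos: [0.4586, 0.1617, 0.0555]
tcp_rot: [-180.0, -0.1, -82.6]
wrist_force: [0.6, -2.7, 3.3]
opening: 0.02
grasp_force: 108.9
```

>>> send_rows:
  moves: [0,0,0,0,0,0,-0.4,0,0,0,0,0,0,-0.4,0,0,0,0,0,0,-0.4,0,0,0,0,0,0,-0.4,0,0,0.5,0,0,0,-0.4,0,0,0.9,0,0,0,-0.4,0,0,0.9,0,0,0,-0.4,0,0,0.9,0,0,0,-0.4]

```text
time: 55.18
ee_pos: [0.4585, 0.1621, 0.137]
tcp_rot: [-180.0, 0.0, -82.6]
wrist_force: [0.1, 0.5, -0.4]
opening: 0.0596
grasp_force: 0.0
```

>>> send_rows:
  moves: [0.3,-0.9,0.5,0,0,0,-0.4,0.3,-0.9,0.5,0,0,0,-0.4,0.3,-0.9,0.5,0,0,0,-0.4,0.3,-0.9,0.5,0,0,0,-0.4,0.3,-0.9,0.5,0,0,0,-0.4,0.3,-0.9,0,0,0,0,-0.4,0.3,-0.9,0,0,0,0,-0.4,0,0,0,0,0,0,-0.4]

```text
time: 56.18
ee_pos: [0.5112, 0.0034, 0.1985]
tcp_rot: [-180.0, -0.0, -82.7]
wrist_force: [-0.3, 0.3, -1.1]
opening: 0.0598
grasp_force: 0.0
```

```bash
python3 - <<'E'
from h import *
c=cam('top','top3.png');o=bot.get_obs();print(o['ee_pos'],o['opening'])
a=c['color'][90:370,90:470,::-1]
cv2.imwrite('pics/top3c.png',cv2.resize(a,None,fx=2.1,fy=2.1,interpolation=2))
for r in bot.landmark_of('top','pot_rim')[:2]: print(r['pixel'],r['p'],onz(c,r['pixel'],.107))
E
```

```text
[0.51099196 0.00415305 0.19839371] 0.05989165411923789
[126.2, 236.7] 0.73 [0.4436 0.277  0.107 ]
```

View pics/top3c.png

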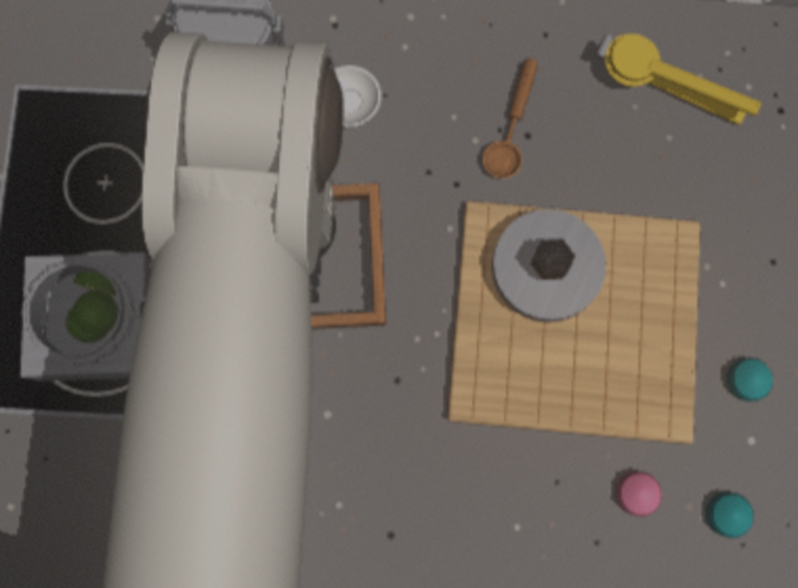

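The top view shows the pot on the large ring, with its rim at world (0.444, 0.277) against the ring centre at (0.443, 0.281). The limes are inside, the lid is flat on the board and the arm is clear.

```bash
python3 -c "
from h import *
print(bot.job_done())"
```

```text
the job is handed in; nothing more can be done
None
```

I handed the job in and no verdict came back: the lid lies flat, knob up, on the board, all four lime halves are in the pot, and the pot measures about 5 mm off the larger ring's centre (25 mm allowed).

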